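Pack an order in a tray, each thing in its place

ROBOT

A 6-joint arm with a two-finger parallel gripper is mounted at the origin on the work surface. World frame = base frame: x ahead of the robot, y to its left, z up, the work surface at z = 0. Lengths are in m, angles in degrees, forces in N, time in s.
With the tool pointing down it reaches from about 0.4 to 0.825 m from the base axis. Payload 7 kg.
Tool frame: the origin (TCP) lies midway between the tips of the shut fingers; the grasp point (between the pads) lies 19 mm behind it; z points along the fingers, y is the line along which they close (so a half turn about z gives the same grasp; the last joint's range is limited). The gripper opens to 88 mm and grips with 3 to 60 N. Pads are 19 mm wide; open, the fingers measure 130 mm over their backs; the gripper's body (78 mm by 193 mm) begins 47 mm behind the grasp point.
Start: joints at [-51.79, 20.546, 0.682, 0, -70.136, -16.507], TCP at [0.25, -0.627, 0.227] pointing down, gripper open.
Joint ranges: [-176.03, 176.03], [-82.01, 121.73], [-58.28, 71.71], [-173.87, 95.51], [-174.79, -0.11], [-173.66, 173.66]. Speed limits (degrees/s): [136.94, 136.94, 172.46, 180, 180, 180].

INTERFACE

Orientations are given as [roll, pitch, yaw] about the fixed x, y, z axes, in that order (R = Rz(yaw) Ry(pitch) Rx(roll)).
In Python, from plant import r, eyes, workorder gives the robot as it stands.
- The arm moves only by the tool step_arm, never from a script. Its argument "plan" is a list of rows, each a list of 5 numbers: the shift along the tool's x, y, z each as a share of 25 cm, from -1 to 1, then the turn about the tool's z as a share of 60 degrees, from -1 to 1, then the finger opening in mm, from 0 to 87.6. In form: [[x, y, z, turn, jaw], ...]. A call has 1 to 12 rows; each row is the pose to reach, as a shift and turn from the pose commanded when the call began, along the tool's axes at that moment; what a row does not reach only later rows make up. A row lasts 1/12 s, in which the tool goes at most 41.7 mm and 7.16 degrees, less where a joint would pass 70% of its speed; a pose out of reach is approached as far as the arm can. A call with a number of a shift or a turn outside -1 to 1 is refused whole. A call with a gripper value outside its range is refused whole. The fingers move at their own pace and stop on an object; "newtons" is the grip in N (left out, the last holds). Time passes only in rows, so rows that repeat a pose let the fingers close. It gives the time, the measured TCP pose, the force, the opening and the grip force at its end, in the units of the state.
- r.get_state(): the state, without advancing time (a new reading comes with each control period).
- eyes.capture(name): name is "scene" or "top" or "wrist"; returns the picture (480x640x3 uint8, red, green, blue); there is no depth.
- eyes.camera_model(name): a dict with "fov_y" (degrees; the focal length in pixels is half the picture's height over the tangent of half this angle, whatever the lens; pixels are square), "cx", "cy" (the principal point, pixels), "world_to_cam" (4x4, takes a point from world to camera coordinates); the wrist camera has in their place "hand_eye" (4x4, takes a point from camera to tool coordinates, whose origin is the TCP and whose axes are the flange's). Camera axes: x right, y up, looking along -z (the intrinsics and any distortion apply to the point x, -y, -z); pixel columns grow to the right and rows downward; lengths in m; the calibration is good to about 2 mm. A picture is of the moment at which its call begins: read the wrist's pose just before it. camera_model takes no time and is no camera call.
- workorder.close_job(): hands the job in; it is judged then, once.
The state is a dict: "time_s": time; "joints": joint angles; "qd": joint speeds; "joint_torque": joint torques, N m; "tcp_pos": TCP position; "eef_rot": TCP orientation; "contact_force": force on the tool from outside, world axes, zero at the start; "moment": the same for the moment, N m; "gripper_width": finger opening in m; "gripper_force": force on a finger pad.
Only numpy, scipy, OpenCV 4.12 (cv2) and the standard library are available. Lean on these libraries where they do the work, as an engineer would, in place of code of your own. Each camera call takes 0.05 s, during which the arm holds its last target. There are 200 camera calls.

TASK

Pack the order into the black tray, one thing after another: first lay the brown carton flat in the very middle with its long side along the tray's long side, then stand the amber jar halfway between the carton and the tray's blue-tagged end, then the red can halfway between the carton and the yellow-tagged end (both on the tray's long centre line), and last lay the purple gift box flat on top of the carton, centred and lined up with it. Set each thing down rather than dropping it, do not disturb what is already packed, and leave the green jar and the roll of tape where they are.

Things in the scene. Friction and masses are not known exactly. Their poses are not given: they have to be found in the camera images.
- carton: Sealed brown cardboard carton with a paler band of tape around its middle, 60 (x) x 90 (y) x 50 (z) mm, about 0.25 kg. Origin: centre of its underside; z up. Starts lying on the grey mat, long side roughly along world y (within 0.45 rad).
- amber_jar: Amber (brown) glass jar with a paper label and an ORANGE cap, round and upright, 52 mm diameter, 68 mm tall with the cap (straight body up to 50 mm, then a 48 mm cap from 54 mm up; grip the body, about 35 mm up), about 0.2 kg. Origin: centre of its underside; z up. Starts standing on the grey mat.
- red_can: Red food can with bright metal rims, round and upright, 54 mm diameter, 70 mm tall, about 0.25 kg. Origin: centre of its underside; z up. Starts standing on the grey mat.
- gift_box: Purple gift box with a white band across its middle, 50 (x) x 70 (y) x 30 (z) mm, about 0.1 kg. Origin: centre of its underside; z up. Starts lying on the grey mat, long side roughly along world y (within 0.45 rad).
- tray: Shallow black plastic packing tray, fixed to the bench, 200 (x) x 310 (y) x 25 (z) mm outside, walls and floor 5 mm thick (inner floor 5 mm above the bench, inside 190 x 300 mm). Origin: centre of its underside, on the bench; x along its short sides, y along its long sides, roughly along world x and y (within 0.25 rad). It is on one side of the bench, the goods mat on the other.
- tag_blue: Blue plastic tag block, 70 x 22 x 28 mm, fixed on the outside of one short end of the tray. Origin: centre of its underside, on the tray's long centre line, 167 mm from the tray's centre (the inner face of that end wall is 17 mm nearer the centre).
- tag_yellow: Yellow plastic tag block of the same size, fixed in the same way at the other short end of the tray, 167 mm from its centre. Which end is blue and which yellow changes.
- green_jar: Green glass jar with a paper label and a BLACK cap, 52 mm diameter, 68 mm tall: not part of this order. Origin: centre of its underside. Stands on the grey mat among the goods.
- tape_roll: Roll of brown packing tape lying flat, 70 mm outside diameter, 48 mm tall, 48 mm hole: not part of this order. Origin: centre of its underside. Lies on the grey mat (a flat fixed mat 260 x 360 mm, its top 4 mm above the bench) among the goods, whose centres are about 100 mm or more apart.
Not all that is in view belongs to the job. Of the things shaped like the gift_box, the purple one is meant.

How it is judged (in metres and radians):
On the way, in this order (a step that is already met when the one before it is completed fails the run):
1. the carton lies in the middle of the tray, let go (x of carton in the frame of tray between -0.012 and 0.012 m and y of carton in the frame of tray between -0.012 and 0.012 m and z of carton in the frame of tray between 0.001 and 0.009 m and angle between carton's own z axis and vertical below 0.1 rad and angle between the y axis of carton and the y axis of tray, either way round below 0.17 rad and linear speed of carton below 0.02 m/s and angular speed of carton below 0.3 rad/s and contact force between the fingers and carton below 0.1 N), for 0.2 s.
2. the amber jar stands between the carton and the blue-tagged end, let go (x of amber_jar in the frame of tray between -0.015 and 0.015 m and y of amber_jar in the frame of tray between -0.125 and 0.125 m and horizontal distance between amber_jar and tag_blue between 0.0545 and 0.0845 m and z of amber_jar in the frame of tray between 0.001 and 0.009 m and angle between amber_jar's own z axis and vertical below 0.1 rad and linear speed of amber_jar below 0.02 m/s and angular speed of amber_jar below 0.3 rad/s and contact force between the fingers and amber_jar below 0.1 N), for 0.2 s.
3. the red can stands between the carton and the yellow-tagged end, let go (x of red_can in the frame of tray between -0.015 and 0.015 m and y of red_can in the frame of tray between -0.125 and 0.125 m and horizontal distance between red_can and tag_yellow between 0.0545 and 0.0845 m and z of red_can in the frame of tray between 0.001 and 0.009 m and angle between red_can's own z axis and vertical below 0.1 rad and linear speed of red_can below 0.02 m/s and angular speed of red_can below 0.3 rad/s and contact force between the fingers and red_can below 0.1 N), for 0.2 s.
4. the gift box lies on top of the carton, let go (x of gift_box in the frame of carton between -0.012 and 0.012 m and y of gift_box in the frame of carton between -0.012 and 0.012 m and z of gift_box in the frame of carton between 0.045 and 0.055 m and angle between gift_box's own z axis and vertical below 0.1 rad and angle between the y axis of gift_box and the y axis of carton, either way round below 0.17 rad and linear speed of gift_box below 0.02 m/s and angular speed of gift_box below 0.3 rad/s and contact force between the fingers and gift_box below 0.1 N), for 0.2 s.
At the end, for the whole second after the job is handed in: Carton on the tray floor within 12 mm of its middle; jar and can upright on the floor, within 15 mm of the centre line and 69.5 +/- 15 mm from the blue (jar) and yellow (can) tag's centre; gift box on the carton, centred within 12 mm; both boxes aligned within 0.17 rad; released, at rest (all of step 1 and all of step 2 and all of step 3 and all of step 4); the robot touches nothing.
It fails at once if a thing of the order is dropped (falls freely from more than about 25 mm) ((linear speed of carton above 0.75 m/s and contact force between the fingers and carton below 0.001 N) or (linear speed of amber_jar above 0.75 m/s and contact force between the fingers and amber_jar below 0.001 N) or (linear speed of red_can above 0.75 m/s and contact force between the fingers and red_can below 0.001 N) or (linear speed of gift_box above 0.75 m/s and contact force between the fingers and gift_box below 0.001 N)).
It fails at once if the green jar, which is not part of the order, is shifted more than 25 mm or knocked over (distance of green_jar from where it was at the start of the episode above 0.025 m or angle between green_jar's own z axis and vertical above 0.5 rad).
It fails at once if the tape roll, which is not part of the order, is shifted more than 25 mm or knocked over (distance of tape_roll from where it was at the start of the episode above 0.025 m or angle between tape_roll's own z axis and vertical above 0.5 rad).
It fails at once if the amber jar, once in the tray, is knocked over (angle between amber_jar's own z axis and vertical above 0.7 rad and horizontal distance between amber_jar and tray below 0.18 m).
It also fails if it takes over 104 s, if anything falls off the work surface, if the arm or the gripper's body presses on something with over 40 N, if the wrist force passes 120 N, or if a joint passes its speed limit or range.

## Working session

There is one attempt and no reset: what is moved stays moved. The work goes in short steps, Python scripts to look and compute and a tool call to move; the robot and the scene stay as the last step left them, time stands still between calls to the robot, and variables do not carry over. Pictures are saved under pics/ and viewed, at most 14 in all, crops included, and the job is handed in when it is done.

Besides the shell and the picture viewer there is one more tool, called after ">>>" as name([rows], argument=value, ...), one row to a line, values as JSON. step_arm: Moves the arm, as the interface text tells. Its arguments: {"type":"object","properties":{"plan":{"type":"array"},"newtons":{"type":"number"}},"required":["plan"]}

```bash
mkdir -p pics; ls
python3 - <<'E'
from plant import r,eyes,workorder
import cv2
for n in("scene","top"):
    cv2.imwrite(f"pics/{n}0.png",eyes.capture(n)[:,:,::-1])
    print(n,eyes.camera_model(n))
print(eyes.camera_model("wrist"));print(r.get_state())
E
```

```text
pics
scene {'fov_y': 54.35472453621331, 'cx': 324.76622487488817, 'cy': 241.50634248904885, 'world_to_cam': array([[ 0.68241964,  0.73086643, -0.0117345 , -0.34259939],
       [-0.39284146,  0.38024479,  0.83731087,  0.12654699],
       [ 0.61642438, -0.56678759,  0.54660114, -1.56146367],
       [ 0.        ,  0.        ,  0.        ,  1.        ]])}
top {'fov_y': 51.12690074363611, 'cx': 315.68694405944285, 'cy': 231.97727032340734, 'world_to_cam': array([[ 9.02837982e-04, -9.99702426e-01,  2.43771443e-02,
         4.54725117e-02],
       [ 9.93955752e-01,  3.57318415e-03,  1.09723264e-01,
        -4.45527548e-01],
       [-1.09777718e-01,  2.41307405e-02,  9.93663203e-01,
        -1.09543247e+00],
       [ 0.00000000e+00,  0.00000000e+00,  0.00000000e+00,
         1.00000000e+00]])}
{'fov_y': 67.84954160063188, 'cx': 323.38161807337724, 'cy': 237.03310179960997, 'hand_eye': array([[ 1.13672926e-04,  9.66556448e-01,  2.56453933e-01,
         6.79802637e-02],
       [ 9.99999959e-01, -1.77613751e-04,  2.26164577e-04,
        -5.54133391e-05],
       [ 2.64150575e-04,  2.56453896e-01, -9.66556428e-01,
        -1.57690736e-01],
       [ 0.00000000e+00,  0.00000000e+00,  0.00000000e+00,
         1.00000000e+00]])}
{'time_s': 0.1, 'joints': array([-5.17916948e+01,  2.05866866e+01,  6.36509449e-01, -1.67014774e-02,
       -7.01359168e+01, -1.65068764e+01]), 'qd': array([ 0.09510942, -0.13104487,  0.10272921, -0.00060196, -0.04777026,
       -0.00907018]), 'joint_torque': array([-1.61977496e-03, -5.84163773e+01,  2.93752098e+01,  7.01556042e+00,
        1.02057066e-02, -5.85200632e-05]), 'tcp_pos': array([ 0.2493877 , -0.62674707,  0.22570782]), 'eef_rot': array([ 1.79912993e+02, -9.40994138e-03, -1.58304251e+02]), 'contact_force': array([ 0.1090107 , -0.66081138, -0.82521788]), 'moment': array([ 0.01005252, -0.01918012, -0.02430835]), 'gripper_force': 0.0, 'gripper_width': 0.08754475134643068}
```

View pics/top0.png

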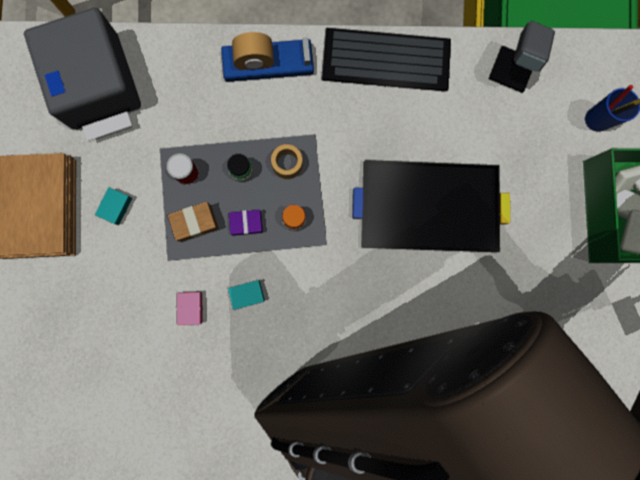

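View pics/scene0.png

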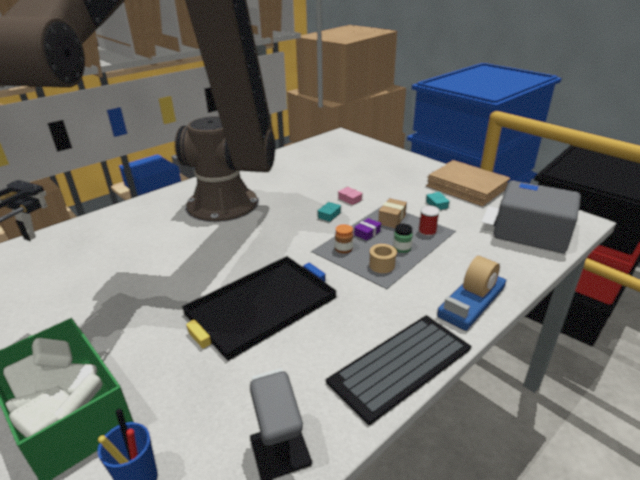

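Candidates (top view):
- Carton (192,221): could be confused with the wooden boards (37,205) or the tape dispenser (252,50).
- Amber jar, orange cap (293,216): versus the green jar (238,167) and tape roll (287,160).
- Red can (182,168).
- Purple gift box (245,222): versus teal (246,294), (113,206) and pink (189,308).
- Tray: blue tag (358,203), yellow tag (505,208).

```bash
cat > h.py <<'E'
import numpy as np,cv2
from scipy.spatial.transform import Rotation as Ro
from plant import r,eyes,workorder
HSV=dict(purple=((125,110,40),(150,255,255)),orange=((5,170,110),(16,255,255)),brown=((8,60,70),(22,200,255)),
 blue=((108,120,60),(122,255,255)),yellow=((22,150,100),(34,255,255)),red=((172,120,40),(180,255,255)),black=((0,0,0),(180,255,40)))
def cap(n,save=None):
    s=r.get_state();im=eyes.capture(n);m=eyes.camera_model(n)
    if n=="wrist":
        T=np.eye(4);T[:3,:3]=Ro.from_euler("xyz",s["eef_rot"],degrees=True).as_matrix();T[:3,3]=s["tcp_pos"];c2w=T@m["hand_eye"]
    else: c2w=np.linalg.inv(m["world_to_cam"])
    if save: cv2.imwrite(f"pics/{save}.png",im[:,:,::-1])
    return im,(c2w,240/np.tan(np.radians(m["fov_y"]/2)),m["cx"],m["cy"])
def ray(C,uv,z):
    c2w,f,cx,cy=C;uv=np.atleast_2d(np.array(uv,float))
    d=np.c_[(uv[:,0]-cx)/f,-(uv[:,1]-cy)/f,-np.ones(len(uv))]@c2w[:3,:3].T
    o=c2w[:3,3];return o+d*((z-o[2])/d[:,2])[:,None]
def blobs(im,col,box=(0,0,640,480),k=3,amin=60):
    m=cv2.inRange(cv2.cvtColor(im,cv2.COLOR_RGB2HSV),*map(np.array,HSV[col]))
    q=np.zeros_like(m);x0,y0,x1,y1=box;q[y0:y1,x0:x1]=m[y0:y1,x0:x1]
    q=cv2.morphologyEx(q,cv2.MORPH_CLOSE,np.ones((k,k)))
    cs=cv2.findContours(q,cv2.RETR_EXTERNAL,cv2.CHAIN_APPROX_NONE)[0]
    return sorted([c[:,0] for c in cs if cv2.contourArea(c)>amin],key=lambda c:-cv2.contourArea(c.reshape(-1,1,2)))
def rect(P):
    c,(w,h),a=cv2.minAreaRect((P[:,:2]*1000).astype(np.float32))
    if w>h: w,h,a=h,w,a+90      # a: direction of short side
    return np.array(c)/1000,(w,h),(a+90)%180-90 if abs((a+90)%180-90)<=90 else a
def go(x,y,z,yaw):
    s=r.get_state();R=Ro.from_euler("xyz",s["eef_rot"],degrees=True).as_matrix()
    d=R.T@(np.array([x,y,z])-s["tcp_pos"]);t=(yaw-s["eef_rot"][2]+180)%360-180
    print("shares",np.round(d/.25,3),"turn(share, + = about tool z)",round(-t/60,3),"t",s["time_s"])
E
cat > m0.py <<'E'
from h import *
im,C=cap("top")
for n,c,b,z in (("carton","brown",(160,190,225,250),.054),("gift","purple",(220,200,275,245),.034),("orange","orange",(270,195,320,240),.072),("black tray","black",(350,150,510,260),.025),("blue","blue",(345,180,370,225),.028),("yellow","yellow",(495,185,520,230),.028),("greencap","black",(220,145,258,190),.072)):
    bs=blobs(im,c,b,9 if n in("carton","gift") else 3,20)
    for q in bs[:1]:
        P=ray(C,q,z);print(n,q.mean(0),"centroid",P.mean(0)[:2].round(4),rect(P))
print("can",ray(C,(179,163),.074),"tape",ray(C,(287,159),.052),"cam",C[0][:3,3])
E
python3 m0.py
```

```text
carton [203.2    216.2375] centroid [0.4756 0.291 ] (array([0.47512637, 0.29112637]), (36.68696212768555, 60.59467315673828), -70.57739448547363)
gift [245.22330097 222.08737864] centroid [0.4658 0.2024] (array([0.4660098 , 0.20247292]), (51.23374938964844, 71.22842407226562), 5.440256118774414)
orange [293.32786885 215.7704918 ] centroid [0.4749 0.0955] (array([0.47547745, 0.09517113]), (44.9410285949707, 45.38130569458008), -89.77711215615273)
black tray [444.29792746 207.60621762] centroid [ 0.5023 -0.2438] (array([ 0.50532294, -0.2397459 ]), (196.7118377685547, 257.29559326171875), -1.8356475830078125)
blue [357.81944444 202.5       ] centroid [ 0.5119 -0.0479] (array([ 0.5119361 , -0.04715122]), (20.21756935119629, 66.1071548461914), 89.4698257446289)
yellow [504.94366197 207.81690141] centroid [ 0.5014 -0.3804] (array([ 0.50088678, -0.38051434]), (18.25813102722168, 68.61547088623047), 87.60678100585938)
greencap [238.30508475 164.6440678 ] centroid [0.5858 0.2148] (array([0.58560559, 0.2150025 ]), (44.39960479736328, 46.69254684448242), -45.05772018432617)
can [[0.58796838 0.34163948 0.074     ]] tape [[0.60414997 0.11063486 0.052     ]] cam [0.32253954 0.07348453 1.13626719]
```

```bash
python3 -c "
from h import *
go(.36,-.42,.28,-125);go(.48,-.215,.28,-92)"
```

```text
shares [-0.717  0.605 -0.216] turn(share, + = about tool z) -0.555 t 0.15
shares [-1.466  1.19  -0.215] turn(share, + = about tool z) -1.105 t 0.15
```

>>> step_arm([
  [-0.717,0.605,-0.216,-0.555,87],
  [-0.717,0.605,-0.216,-0.555,87],
  [-0.717,0.605,-0.216,-0.555,87],
  [-0.717,0.605,-0.216,-0.555,87],
  [-0.717,0.605,-0.216,-0.555,87],
  [-0.717,0.605,-0.216,-0.555,87],
], newtons=20)

```text
time_s: 0.65
tcp_pos: [0.361, -0.418, 0.2813]
eef_rot: [-180.0, 0.0, -124.7]
contact_force: [0.1, -0.8, 0.1]
gripper_width: 0.0869
gripper_force: 0.0
```

```bash
python3 -c "
from h import *
print(r.get_state()['tcp_pos'],r.get_state()['eef_rot'])
go(.47,-.215,.28,-92)"
```

```text
[ 0.36101647 -0.41801948  0.28130191] [-1.79963570e+02  1.70482094e-02 -1.24654995e+02]
shares [-0.916  0.103  0.005] turn(share, + = about tool z) -0.544 t 0.65
```

>>> step_arm([
  [-0.916,0.103,0,-0.544,87],
  [-0.916,0.103,0,-0.544,87],
  [-0.916,0.103,0,-0.544,87],
  [-0.916,0.103,0,-0.544,87],
  [-0.916,0.103,0,-0.544,87],
  [-0.916,0.103,0,-0.544,87],
])

```text
time_s: 1.15
tcp_pos: [0.4717, -0.2147, 0.2806]
eef_rot: [-180.0, 0.0, -92.0]
contact_force: [0.5, -0.3, 0.3]
gripper_width: 0.0868
gripper_force: 0.0
```

>>> step_arm([
  [-0.9,0,0,-0.03,87],
  [-0.9,0,0,-0.03,87],
  [-0.9,0,0,-0.03,87],
  [-0.9,0,0,-0.03,87],
  [-0.9,0,0,-0.03,87],
  [-0.9,0,0,-0.03,87],
])

```text
time_s: 1.65
tcp_pos: [0.4795, 0.0106, 0.2806]
eef_rot: [-180.0, 0.0, -90.4]
contact_force: [0.3, 0.0, -0.2]
gripper_width: 0.0869
gripper_force: 0.0
```

>>> step_arm([
  [-0.85,-0.16,0,0,87],
  [-0.85,-0.16,0,0,87],
  [-0.85,-0.16,0,0,87],
  [-0.85,-0.16,0,0,87],
  [-0.85,-0.16,0,0,87],
  [-0.85,-0.16,0,0,87],
  [-0.85,-0.16,0,0,87],
])

```text
time_s: 2.23
tcp_pos: [0.5218, 0.2216, 0.2793]
eef_rot: [179.9, -0.1, -90.4]
contact_force: [-0.3, 0.1, -0.9]
gripper_width: 0.087
gripper_force: 0.0
```

```bash
python3 -c "
from h import *
im,C=cap('wrist','w1')
print(r.get_state()['tcp_pos'],r.get_state()['eef_rot'])"
```

```text
[0.52144717 0.21999837 0.27960563] [ 1.79918015e+02 -6.65579564e-02 -9.04423724e+01]
```

View pics/w1.png

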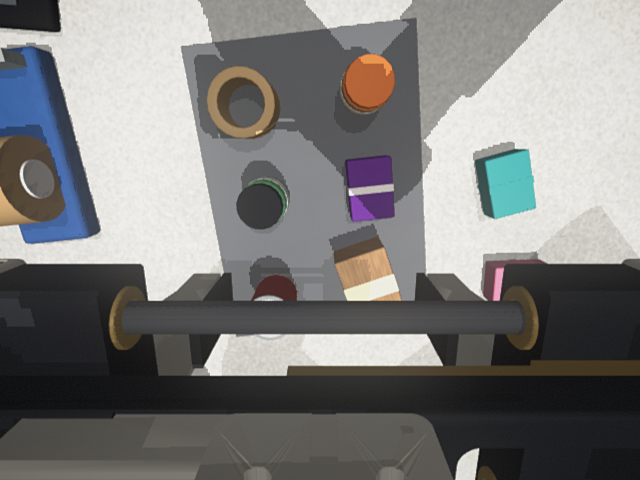

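Wrist view: carton (366,280) and can (272,290) are partly behind the gripper; purple box (370,188), amber jar (368,82), green jar (262,203) and tape (243,102) are clear. I'll shift +y to bring the carton fully into view.

>>> step_arm([
  [-0.74,0.16,0,0,87],
  [-0.74,0.16,0,0,87],
  [-0.74,0.16,0,0,87],
  [-0.74,0.16,0,0,87],
  [-0.74,0.16,0,0,87],
  [-0.74,0.16,0,0,87],
  [-0.74,0.16,0,0,87],
  [-0.74,0.16,0,0,87],
])

```text
time_s: 2.95
tcp_pos: [0.4837, 0.403, 0.2807]
eef_rot: [180.0, -0.0, -90.6]
contact_force: [0.4, -0.2, -0.1]
gripper_width: 0.087
gripper_force: 0.0
```

```bash
python3 -c "
from h import *
im,C=cap('wrist','w2')
print(C[0][:3,3])
cv2.imwrite('pics/w2c.png',cv2.resize(im[40:280,160:480,::-1],(800,600)))
for c,z in (('brown',.054),('purple',.034),('orange',.072),('red',.074)):
  for q in blobs(im,c,(200,0,450,262),3)[:3]:
    P=ray(C,q,z); print(c,q.mean(0),P.mean(0)[:2],rect(P))
"
```

```text
[0.48376347 0.33452921 0.43837352]
brown [329.70520231  98.80346821] [0.47702233 0.29196368] (array([0.4771405 , 0.29213849]), (34.4735221862793, 59.562217712402344), -70.91331100463867)
brown [347.4969697 151.4      ] [0.45867858 0.34385719] (array([0.45904172, 0.34423807]), (34.526817321777344, 59.36515426635742), -70.76516723632812)
purple [338.85454545  32.34545455] [0.46694689 0.2263554 ] (array([0.46657703, 0.22691716]), (35.91807556152344, 49.423770904541016), -84.04891395568848)
purple [334.31313131   1.29292929] [0.47149192 0.19833089] (array([0.47033896, 0.19940591]), (4.399569034576416, 46.89496994018555), 89.41251373291016)
```

View pics/w2c.png

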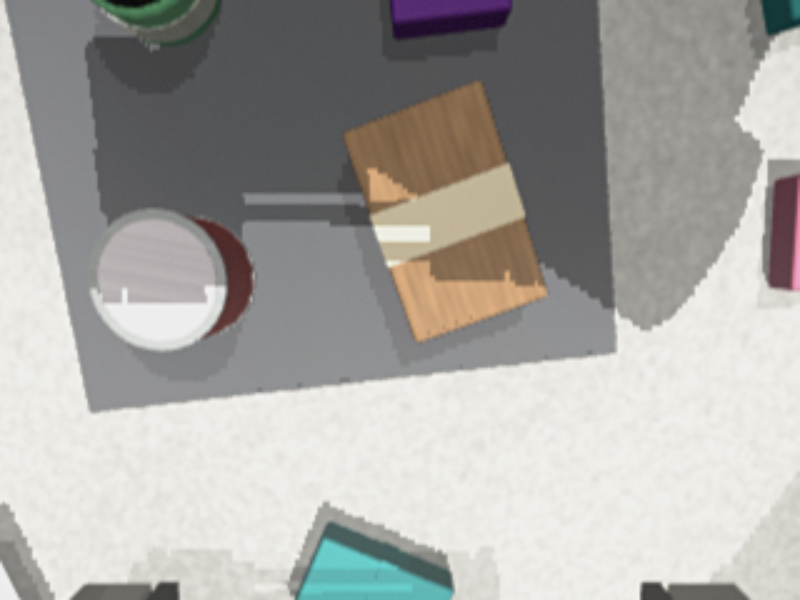

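Carton is confirmed: brown with a pale band, centre crop (445,210), both halves give the expected 60 mm width. Its pose is (0.468, 0.318), yaw +19°.

```bash
python3 -c "
from h import *
go(.468,.318,.10,-70.9);go(.468,.318,.017,-70.9)
"
```

```text
shares [0.34  0.06  0.724] turn(share, + = about tool z) -0.329 t 3.0
shares [0.34  0.06  1.056] turn(share, + = about tool z) -0.329 t 3.0
```

>>> step_arm([
  [0.34,0.06,0.2,-0.329,87],
  [0.34,0.06,0.4,-0.329,87],
  [0.34,0.06,0.6,-0.329,87],
  [0.34,0.06,0.724,-0.329,87],
  [0.34,0.06,0.724,-0.329,87],
  [0.34,0.06,0.724,-0.329,87],
  [0.34,0.06,0.724,-0.329,87],
])

```text
time_s: 3.58
tcp_pos: [0.4674, 0.317, 0.0987]
eef_rot: [179.8, -0.1, -70.9]
contact_force: [0.0, 0.5, 1.6]
gripper_width: 0.0869
gripper_force: 0.0
```

>>> step_arm([
  [0,0,0.1,0,87],
  [0,0,0.2,0,87],
  [0,0,0.28,0,87],
  [0,0,0.332,0,87],
  [0,0,0.332,0,87],
  [0,0,0.332,0,40],
  [0,0,0.332,0,40],
  [0,0,0.332,0,40],
  [0,0,0.332,0,40],
  [0,0,0.332,0,40],
  [0,0,0.332,0,40],
  [0,0,0.332,0,40],
])

```text
time_s: 4.58
tcp_pos: [0.4678, 0.3197, 0.0176]
eef_rot: [-180.0, 0.0, -70.8]
contact_force: [-3.0, -0.4, 7.3]
gripper_width: 0.0596
gripper_force: 20.0
```

>>> step_arm([
  [0,0,-0.1,0,40],
  [0,0,-0.2,0,40],
  [0,0,-0.35,0,40],
  [0,0,-0.5,0,40],
  [0,0,-0.65,0,40],
  [0,0,-0.8,0,40],
  [0,0,-0.8,0,40],
])

```text
time_s: 5.17
tcp_pos: [0.4706, 0.3218, 0.2251]
eef_rot: [-179.3, 0.3, -70.7]
contact_force: [2.4, 1.0, -1.6]
gripper_width: 0.0602
gripper_force: 20.0
```

```bash
python3 -c "
from h import *
go(.49,.09,.21,-91.8)
"
```

```text
shares [0.901 0.233 0.053] turn(share, + = about tool z) 0.351 t 5.1667
```

>>> step_arm([
  [0.15,0.04,0,0.1,40],
  [0.301,0.08,0,0.2,40],
  [0.451,0.12,0,0.3,40],
  [0.601,0.16,0,0.351,40],
  [0.751,0.2,0,0.351,40],
  [0.901,0.233,0,0.351,40],
  [0.901,0.233,0,0.351,40],
  [0.901,0.233,0,0.351,40],
  [0.901,0.233,0,0.351,40],
])

```text
time_s: 5.92
tcp_pos: [0.4866, 0.0874, 0.2164]
eef_rot: [180.0, 0.0, -91.9]
contact_force: [-0.3, 0.4, -2.3]
gripper_width: 0.0604
gripper_force: 20.0
```

```bash
cat > m1.py <<'E'
from h import *
im,C=cap('wrist','w3')
for c in ('blue','yellow'):
  for q in blobs(im,c,(0,0,640,262),3)[:3]:
    P=ray(C,q,.028);print(c,q.mean(0),q.min(0),q.max(0),rect(P))
go(.508,-.15,.225,-91.8)
E
python3 m1.py
```

```text
blue [288.395  67.975] [249  54] [326  83] (array([ 0.51465161, -0.04574936]), (23.775758743286133, 68.21533966064453), 88.05821990966797)
shares [ 0.949 -0.117 -0.035] turn(share, + = about tool z) -0.001 t 5.9667
```

>>> step_arm([
  [0.16,-0.02,0,0,40],
  [0.32,-0.04,0,0,40],
  [0.48,-0.06,0,0,40],
  [0.64,-0.08,0,0,40],
  [0.8,-0.1,0,0,40],
  [0.949,-0.117,0,0,40],
  [0.949,-0.117,0,0,40],
  [0.949,-0.117,0,0,40],
  [0.949,-0.117,0,0,40],
])

```text
time_s: 6.72
tcp_pos: [0.5084, -0.1496, 0.2161]
eef_rot: [180.0, 0.0, -91.9]
contact_force: [0.4, -0.1, -3.1]
gripper_width: 0.0597
gripper_force: 20.0
```

```bash
sed -i "s/'w3'/'w4'/" m1.py; python3 m1.py
```

```text
shares [ 0.003  0.002 -0.035] turn(share, + = about tool z) 0.0 t 6.7667
```

>>> step_arm([
  [0.15,0,0,0,40],
  [0.3,0,0,0,40],
  [0.4,0,0,0,40],
  [0.4,0,0,0,40],
  [0.4,0,0,0,40],
])

```text
time_s: 7.18
tcp_pos: [0.5052, -0.2498, 0.2162]
eef_rot: [180.0, 0.0, -91.9]
contact_force: [0.4, -0.3, -3.1]
gripper_width: 0.06
gripper_force: 20.0
```

```bash
sed -i "s/'w4'/'w5'/" m1.py; python3 m1.py
```

```text
yellow [327.26688103  69.08038585] [283  58] [359  83] (array([ 0.50371463, -0.38032324]), (20.541278839111328, 67.85647583007812), 88.14643859863281)
shares [-0.397  0.002 -0.034] turn(share, + = about tool z) -0.0 t 7.2333
```

View pics/w5.png

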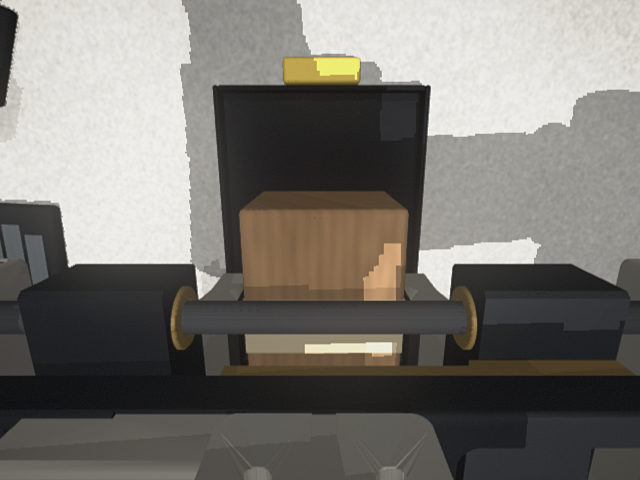

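```bash
python3 -c "
from h import *
im,C=cap('wrist')
hs=cv2.cvtColor(im,cv2.COLOR_RGB2HSV)[:,325]
print([(v,hs[v].tolist()) for v in range(322,376,3)])
s=r.get_state();print(s['tcp_pos'])
for v in (192,210,333,343,353): print(v,ray(C,(325,v),s['tcp_pos'][2]+.0364))
go(.508,-.2133,.05,-91.9);go(.508,-.2133,.019,-91.9)
"
```

```text
[(322, [15, 7, 77]), (325, [15, 7, 75]), (328, [8, 14, 74]), (331, [0, 11, 68]), (334, [20, 53, 120]), (337, [21, 58, 145]), (340, [22, 58, 141]), (343, [26, 40, 240]), (346, [25, 41, 236]), (349, [26, 40, 236]), (352, [22, 58, 212]), (355, [15, 108, 123]), (358, [15, 102, 108]), (361, [16, 103, 109]), (364, [15, 103, 109]), (367, [19, 113, 77]), (370, [19, 113, 77]), (373, [19, 118, 78])]
[ 0.50527835 -0.2489532   0.21651829]
192 [[ 0.50380511 -0.30146281  0.25291829]]
210 [[ 0.5039942  -0.29526197  0.25291829]]
333 [[ 0.50543229 -0.2481047   0.25291829]]
343 [[ 0.50556176 -0.2438591   0.25291829]]
353 [[ 0.50569334 -0.23954439  0.25291829]]
shares [-0.143 -0.006  0.666] turn(share, + = about tool z) 0.002 t 7.2833
shares [-0.143 -0.006  0.79 ] turn(share, + = about tool z) 0.002 t 7.2833
```

>>> step_arm([
  [-0.075,0,0.13,0,40],
  [-0.146,-0.006,0.26,0,40],
  [-0.146,-0.006,0.4,0,40],
  [-0.146,-0.006,0.53,0,40],
  [-0.146,-0.006,0.666,0,40],
  [-0.146,-0.006,0.7,0,40],
  [-0.146,-0.006,0.73,0,40],
  [-0.146,-0.006,0.76,0,40],
  [-0.146,-0.006,0.78,0,40],
  [-0.146,-0.006,0.788,0,40],
  [-0.146,-0.006,0.788,0,40],
  [-0.146,-0.006,0.788,0,40],
])

```text
time_s: 8.28
tcp_pos: [0.5083, -0.2141, 0.0205]
eef_rot: [-179.9, -0.0, -91.9]
contact_force: [-0.6, 0.2, -2.2]
gripper_width: 0.06
gripper_force: 20.0
```

>>> step_arm([
  [-0.004,0,0.004,0,40],
  [-0.004,0,0.008,0,40],
  [-0.004,0,0.01,0,40],
  [-0.004,0,0.01,0,40],
])

```text
time_s: 8.62
tcp_pos: [0.5082, -0.2131, 0.0186]
eef_rot: [-179.9, -0.0, -91.9]
contact_force: [-2.4, 1.9, 9.5]
gripper_width: 0.0598
gripper_force: 20.0
```

Contact made; release and rise.

>>> step_arm([
  [0,0,0,0,87],
  [0,0,0,0,87],
  [0,0,0,0,87],
  [0,0,0,0,87],
  [0,0,0,0,87],
  [0,0,-0.1,0,87],
  [0,0,-0.25,0,87],
  [0,0,-0.4,0,87],
  [0,0,-0.55,0,87],
  [0,0,-0.7,0,87],
  [0,0,-0.7,0,87],
])

```text
time_s: 9.53
tcp_pos: [0.5115, -0.2141, 0.2003]
eef_rot: [-179.3, -0.2, -91.8]
contact_force: [1.6, -0.7, 0.8]
gripper_width: 0.0871
gripper_force: 0.0
```

```bash
python3 -c "
from h import *
im,C=cap('top')
bs=blobs(im,'brown',(385,150,480,260),3)
for q in bs[:3]:
  P=ray(C,q,.055);print(q.mean(0),P.mean(0)[:2],rect(P))
for q in blobs(im,'orange',(270,195,320,240)): print(rect(ray(C,q,.072)))
go(.477,.09,.20,-90);s=r.get_state();print(s['tcp_pos'])
"
```

```text
(array([0.47547745, 0.09517066]), (44.94196701049805, 45.38130569458008), -89.77711215615273)
shares [-1.209  0.172 -0.016] turn(share, + = about tool z) -0.031 t 9.5833
[ 0.51013465 -0.21349679  0.19670951]
```

```bash
python3 -c "
from h import *
m=eyes.camera_model('wrist');T=np.eye(4);T[:3,:3]=Ro.from_euler('xyz',[179.918,-.0666,-90.442],degrees=True).as_matrix();T[:3,3]=[.52145,.22,.27961]
C=(T@m['hand_eye'],240/np.tan(np.radians(m['fov_y']/2)),m['cx'],m['cy'])
im=cv2.imread('pics/w1.png')[:,:,::-1].copy()
for c,z in (('orange',.072),('purple',.034),('black',.072)):
  for q in blobs(im,c,(210,0,430,240),9 if c=='purple' else 3)[:2]: print(c,q.mean(0),rect(ray(C,q,z)))
"
```

```text
orange [369.95811518  75.71204188] (array([0.47807874, 0.09553908]), (45.80154800415039, 46.68656921386719), 89.57955932617188)
purple [370.25961538 187.57692308] (array([0.46902658, 0.20207651]), (49.90892028808594, 69.57831573486328), 5.7603302001953125)
```

>>> step_arm([
  [-0.15,0,0,0,87],
  [-0.3,0,0,0,87],
  [-0.45,0.05,0,0,87],
  [-0.6,0.05,0,0,87],
  [-0.75,0.08,0,0,87],
  [-0.9,0.1,0,0,87],
  [-0.9,0.1,0,0,87],
])

```text
time_s: 10.17
tcp_pos: [0.4894, 0.0174, 0.1916]
eef_rot: [180.0, 0.0, -91.6]
contact_force: [0.8, 0.3, 0.5]
gripper_width: 0.087
gripper_force: 0.0
```

```bash
python3 -c "
from h import *
go(.477,.0954,.10,-91.6);go(.477,.0954,.02,-91.6)"
```

```text
shares [-0.31   0.058  0.367] turn(share, + = about tool z) -0.001 t 10.1667
shares [-0.31   0.058  0.687] turn(share, + = about tool z) -0.001 t 10.1667
```

>>> step_arm([
  [-0.15,0.03,0.1,0,87],
  [-0.31,0.058,0.2,0,87],
  [-0.31,0.058,0.3,0,87],
  [-0.31,0.058,0.367,0,87],
  [-0.31,0.058,0.367,0,87],
  [-0.31,0.058,0.367,0,87],
])

```text
time_s: 10.67
tcp_pos: [0.4773, 0.0902, 0.0994]
eef_rot: [179.9, -0.1, -91.8]
contact_force: [-0.2, -0.4, 0.7]
gripper_width: 0.0873
gripper_force: 0.0
```

>>> step_arm([
  [0,0,0.1,0,87],
  [0,0,0.2,0,87],
  [0,0,0.28,0,87],
  [0,0,0.31,0,87],
  [0,0,0.31,0,87],
  [0,0,0.31,0,40],
  [0,0,0.31,0,40],
  [0,0,0.31,0,40],
  [0,0,0.31,0,40],
  [0,0,0.31,0,40],
  [0,0,0.31,0,40],
  [0,0,0.31,0,40],
], newtons=20)

```text
time_s: 11.67
tcp_pos: [0.478, 0.0906, 0.0232]
eef_rot: [-180.0, 0.0, -91.9]
contact_force: [-2.0, 0.2, 6.7]
gripper_width: 0.0515
gripper_force: 20.0
```

>>> step_arm([
  [0,0,-0.08,0,40],
  [0,0,-0.2,0,40],
  [0,0,-0.35,0,40],
  [0,0,-0.5,0,40],
  [0,0,-0.55,0,40],
  [0,0,-0.55,0,40],
])

```text
time_s: 12.17
tcp_pos: [0.4801, 0.0917, 0.1642]
eef_rot: [-179.6, 0.2, -91.8]
contact_force: [0.1, 0.2, -1.8]
gripper_width: 0.0513
gripper_force: 20.0
```

```bash
python3 -c "
from h import *
print(r.get_state()['tcp_pos'])
go(.5112,-.1207,.15,-91.9);go(.5112,-.1207,.024,-91.9)"
```

```text
[0.48008405 0.09167319 0.16424751]
shares [ 0.845 -0.151  0.055] turn(share, + = about tool z) 0.001 t 12.1667
shares [ 0.847 -0.148  0.559] turn(share, + = about tool z) 0.001 t 12.1667
```

>>> step_arm([
  [0.12,-0.02,0,0,40],
  [0.26,-0.04,0,0,40],
  [0.4,-0.07,0,0,40],
  [0.54,-0.1,0,0,40],
  [0.68,-0.12,0,0,40],
  [0.79,-0.14,0,0,40],
  [0.846,-0.15,0,0,40],
  [0.846,-0.15,0,0,40],
  [0.846,-0.15,0,0,40],
  [0.846,-0.15,0,0,40],
])

```text
time_s: 13.0
tcp_pos: [0.5079, -0.1218, 0.1593]
eef_rot: [179.9, 0.0, -91.9]
contact_force: [-0.4, 0.2, -1.8]
gripper_width: 0.0516
gripper_force: 20.0
```

```bash
python3 -c "
from h import *
im,C=cap('wrist','w6');print(r.get_state()['tcp_pos'])
for q in blobs(im,'brown',(200,0,450,262),3)[:4]:
  P=ray(C,q,.055);print(q.mean(0),rect(P))
go(.5112,-.1207,.06,-91.9);go(.5112,-.1207,.024,-91.9)"
```

```text
[ 0.50811921 -0.12142946  0.15955775]
[318.32616487  62.44086022] (array([ 0.50791269, -0.24201057]), (33.87453079223633, 59.50664520263672), 88.12273406982422)
[318.56589147 146.92635659] (array([ 0.50981415, -0.18662854]), (33.86109161376953, 59.55059051513672), 88.10382843017578)
shares [-0.003 -0.013  0.398] turn(share, + = about tool z) 0.001 t 13.05
shares [-0.003 -0.013  0.542] turn(share, + = about tool z) 0.001 t 13.05
```

View pics/w6.png

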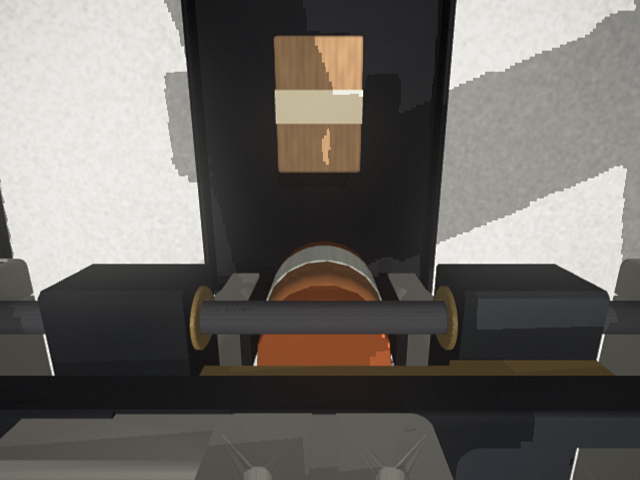

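Carton sits square in the tray at (0.509, −0.214); the jar is upright in the grip. Lowering it.

>>> step_arm([
  [-0.003,-0.012,0.1,0,40],
  [-0.003,-0.012,0.2,0,40],
  [-0.003,-0.012,0.3,0,40],
  [-0.003,-0.012,0.4,0,40],
  [-0.003,-0.012,0.46,0,40],
  [-0.003,-0.012,0.5,0,40],
  [-0.003,-0.012,0.52,0,40],
  [-0.003,-0.012,0.535,0,40],
  [-0.003,-0.012,0.535,0,40],
  [-0.003,-0.012,0.535,0,40],
])

```text
time_s: 13.88
tcp_pos: [0.5123, -0.1211, 0.0273]
eef_rot: [-179.9, 0.0, -91.8]
contact_force: [-0.3, 0.7, -1.5]
gripper_width: 0.0513
gripper_force: 20.0
```

>>> step_arm([
  [0,0,0.004,0,40],
  [0,0,0.008,0,40],
  [0,0,0.012,0,40],
  [0,0,0.014,0,40],
  [0,0,0.014,0,40],
])

```text
time_s: 14.3
tcp_pos: [0.5121, -0.1214, 0.0242]
eef_rot: [-179.9, -0.0, -91.9]
contact_force: [-2.4, 1.9, 9.8]
gripper_width: 0.0514
gripper_force: 20.0
```

>>> step_arm([
  [0,0,0,0,87],
  [0,0,0,0,87],
  [0,0,0,0,87],
  [0,0,0,0,87],
  [0,0,0,0,87],
  [0,0,0,0,87],
  [0,0,-0.1,0,87],
  [0,0,-0.25,0,87],
  [0,0,-0.4,0,87],
  [0,0,-0.55,0,87],
  [0,0,-0.65,0,87],
  [0,0,-0.65,0,87],
])

```text
time_s: 15.3
tcp_pos: [0.5148, -0.1216, 0.1918]
eef_rot: [-179.4, -0.0, -91.8]
contact_force: [1.0, -0.4, -0.7]
gripper_width: 0.0868
gripper_force: 0.0
```

```bash
python3 -c "
from h import *
m=eyes.camera_model('wrist')
T=np.eye(4);T[:3,:3]=Ro.from_euler('xyz',[180,0,-90.6],degrees=True).as_matrix();T[:3,3]=[.4837,.4030,.2807]
C=(T@m['hand_eye'],240/np.tan(np.radians(m['fov_y']/2)),m['cx'],m['cy'])
print('can w2',ray(C,(224,152),.074))
im=cv2.imread('pics/top0.png')
cv2.imwrite('pics/canc.png',cv2.resize(im[140:200,150:210],(600,600),interpolation=cv2.INTER_CUBIC))
im=cv2.imread('pics/w2.png');g=cv2.cvtColor(im,cv2.COLOR_BGR2GRAY)[110:200,180:290]
print(cv2.HoughCircles(cv2.medianBlur(g,5),cv2.HOUGH_GRADIENT,1,30,param1=100,param2=15,minRadius=22,maxRadius=34))
s=r.get_state();print(s['tcp_pos'])
"
```

```text
can w2 [[0.58265842 0.34260948 0.074     ]]
[[[43.5 42.5 27.5]]]
[ 0.51482662 -0.12155733  0.19176474]
```

>>> step_arm([
  [-0.16,-0.03,0,0,87],
  [-0.32,-0.05,0,0,87],
  [-0.48,-0.08,0,0,87],
  [-0.64,-0.1,0,0,87],
  [-0.8,-0.12,0,0,87],
  [-0.96,-0.14,0,0,87],
])

```text
time_s: 15.8
tcp_pos: [0.5543, 0.1193, 0.1855]
eef_rot: [-180.0, 0.0, -91.9]
contact_force: [0.7, -0.1, -0.4]
gripper_width: 0.0872
gripper_force: 0.0
```

```bash
python3 -c "
from h import *
go(.584,.342,.19,-90)"
```

```text
shares [-0.894 -0.089 -0.018] turn(share, + = about tool z) -0.031 t 15.8
```

>>> step_arm([
  [-0.16,-0.02,0,0,87],
  [-0.32,-0.04,0,0,87],
  [-0.48,-0.06,0,0,87],
  [-0.64,-0.08,0,0,87],
  [-0.8,-0.089,0,0,87],
  [-0.894,-0.089,0,0,87],
  [-0.894,-0.089,0,0,87],
  [-0.894,-0.089,0,0,87],
  [-0.894,-0.089,0,0,87],
])

```text
time_s: 16.55
tcp_pos: [0.5837, 0.3398, 0.1849]
eef_rot: [180.0, -0.0, -91.9]
contact_force: [0.0, -0.3, -0.8]
gripper_width: 0.0868
gripper_force: 0.0
```

```bash
python3 -c "
from h import *
print(r.get_state()['tcp_pos'])
im,C=cap('top')
b=blobs(im,'orange',(325,140,430,260),3,10);print([rect(ray(C,q,.073)) for q in b])
g=cv2.resize(im[145:195,155:210],None,fx=4,fy=4,interpolation=cv2.INTER_CUBIC)
go(.584,.342,.11,-92);go(.584,.342,.021,-92)"
```

```text
[0.5836866  0.33978987 0.18492326]
[(array([ 0.51110925, -0.11687248]), (44.14555358886719, 45.127742767333984), 44.847412109375)]
shares [-0.011 -0.     0.301] turn(share, + = about tool z) 0.002 t 16.6
shares [-0.011 -0.001  0.657] turn(share, + = about tool z) 0.002 t 16.6
```

>>> step_arm([
  [-0.011,0,0.1,0,87],
  [-0.011,0,0.2,0,87],
  [-0.011,0,0.3,0,87],
  [-0.011,0,0.4,0,87],
  [-0.011,0,0.5,0,87],
  [-0.011,0,0.6,0,87],
  [-0.011,0,0.655,0,87],
  [-0.011,0,0.655,0,87],
  [-0.011,0,0.655,0,87],
])

```text
time_s: 17.35
tcp_pos: [0.5842, 0.3415, 0.0217]
eef_rot: [180.0, -0.1, -91.9]
contact_force: [-0.3, -0.1, 0.4]
gripper_width: 0.0869
gripper_force: 0.0
```

>>> step_arm([
  [0,0,0,0,40],
  [0,0,0,0,40],
  [0,0,0,0,40],
  [0,0,0,0,40],
  [0,0,0,0,40],
  [0,0,0,0,40],
  [0,0,0,0,40],
], newtons=20)

```text
time_s: 17.93
tcp_pos: [0.5841, 0.343, 0.0223]
eef_rot: [-180.0, 0.0, -91.9]
contact_force: [-3.0, -0.6, 3.8]
gripper_width: 0.0538
gripper_force: 20.0
```

>>> step_arm([
  [0,0,-0.08,0,40],
  [0,0,-0.2,0,40],
  [0,0,-0.35,0,40],
  [0,0,-0.5,0,40],
  [0.1,0.02,-0.65,0,40],
  [0.22,0.05,-0.7,0,40],
  [0.35,0.08,-0.7,0,40],
  [0.5,0.1,-0.7,0,40],
  [0.65,0.12,-0.7,0,40],
  [0.8,0.14,-0.7,0,40],
  [0.95,0.15,-0.7,0,40],
  [0.95,0.15,-0.7,0,40],
])

```text
time_s: 18.93
tcp_pos: [0.5366, 0.1015, 0.1966]
eef_rot: [179.9, -0.1, -92.1]
contact_force: [-0.5, 0.9, -2.5]
gripper_width: 0.0538
gripper_force: 20.0
```

>>> step_arm([
  [0.13,0.02,0,0,40],
  [0.28,0.04,0,0,40],
  [0.43,0.06,0,0,40],
  [0.58,0.06,0,0,40],
  [0.73,0.06,0,0,40],
  [0.88,0.06,0,0,40],
  [0.98,0.06,0,0,40],
  [0.98,0.06,0,0,40],
])

```text
time_s: 19.6
tcp_pos: [0.5149, -0.1413, 0.1962]
eef_rot: [179.9, -0.0, -92.1]
contact_force: [0.2, -0.4, -2.1]
gripper_width: 0.0537
gripper_force: 20.0
```

```bash
python3 -c "
from h import *
go(.5048,-.3107,.12,-91.9);go(.5048,-.3107,.027,-91.9)"
```

```text
shares [0.678 0.015 0.305] turn(share, + = about tool z) -0.003 t 19.6
shares [0.678 0.015 0.677] turn(share, + = about tool z) -0.003 t 19.6
```

>>> step_arm([
  [0.13,0,0,0,40],
  [0.28,0,0,0,40],
  [0.43,0,0,0,40],
  [0.57,0.015,0,0,40],
  [0.678,0.015,0,0,40],
  [0.678,0.015,0.05,0,40],
  [0.678,0.015,0.15,0,40],
  [0.678,0.015,0.25,0,40],
  [0.678,0.015,0.305,0,40],
  [0.678,0.015,0.305,0,40],
])

```text
time_s: 20.43
tcp_pos: [0.504, -0.3059, 0.1165]
eef_rot: [179.6, 0.1, -91.9]
contact_force: [-0.9, 0.5, -2.3]
gripper_width: 0.0542
gripper_force: 20.0
```

```bash
python3 -c "
from h import *
im,C=cap('wrist');print(r.get_state()['tcp_pos'])
for q in blobs(im,'yellow',(200,0,450,262),3)[:2]: print(q.mean(0),rect(ray(C,q,.028)))
go(.5048,-.3107,.027,-91.9)"
```

```text
[ 0.50525883 -0.30645877  0.11868129]
[320.25291829 131.11284047] (array([ 0.50378619, -0.38148117]), (20.303016662597656, 67.71585845947266), 88.0928955078125)
shares [ 0.017 -0.     0.367] turn(share, + = about tool z) 0.0 t 20.4833
```

>>> step_arm([
  [0.017,0,0.08,0,40],
  [0.017,0,0.16,0,40],
  [0.017,0,0.24,0,40],
  [0.017,0,0.31,0,40],
  [0.017,0,0.345,0,40],
  [0.017,0,0.36,0,40],
  [0.017,0,0.367,0,40],
  [0.017,0,0.367,0,40],
])

```text
time_s: 21.15
tcp_pos: [0.5072, -0.3114, 0.0297]
eef_rot: [-179.9, -0.0, -91.9]
contact_force: [0.5, 0.3, -2.1]
gripper_width: 0.0534
gripper_force: 20.0
```

>>> step_arm([
  [0,0.007,0.008,0,40],
  [0,0.007,0.014,0,40],
  [0,0.007,0.019,0,40],
  [0,0.007,0.023,0,40],
  [0,0.007,0.025,0,40],
  [0,0.007,0.025,0,40],
])

```text
time_s: 21.65
tcp_pos: [0.5049, -0.3113, 0.0233]
eef_rot: [-180.0, -0.0, -91.9]
contact_force: [-1.7, 0.3, 4.5]
gripper_width: 0.0536
gripper_force: 20.0
```

>>> step_arm([
  [0,0,0,0,87],
  [0,0,0,0,87],
  [0,0,0,0,87],
  [0,0,0,0,87],
  [0,0,0,0,87],
  [0,0,0,0,87],
  [0,0,-0.1,0,87],
  [0,0,-0.25,0,87],
  [0,0,-0.4,0,87],
  [0,0,-0.55,0,87],
  [0,0,-0.65,0,87],
  [0,0,-0.65,0,87],
])

```text
time_s: 22.65
tcp_pos: [0.5076, -0.3126, 0.1919]
eef_rot: [-179.5, -0.2, -91.8]
contact_force: [0.2, 0.1, 0.3]
gripper_width: 0.0871
gripper_force: 0.0
```

>>> step_arm([
  [-0.14,0,0,0,87],
  [-0.29,0.02,0,0,87],
  [-0.44,0.03,0,0,87],
  [-0.59,0.04,0,0,87],
  [-0.74,0.05,0,0,87],
  [-0.89,0.05,0,0,87],
  [-1,0.05,0,0,87],
])

```text
time_s: 23.23
tcp_pos: [0.5, -0.0586, 0.1853]
eef_rot: [-180.0, 0.0, -91.8]
contact_force: [0.8, 1.3, -0.4]
gripper_width: 0.0866
gripper_force: 0.0
```

```bash
python3 -c "
from h import *
go(.475,.18,.19,-84.4)"
```

```text
shares [-0.951  0.131 -0.019] turn(share, + = about tool z) -0.124 t 23.2333
```

>>> step_arm([
  [-0.14,0.02,0,-0.04,87],
  [-0.29,0.04,0,-0.08,87],
  [-0.44,0.06,0,-0.124,87],
  [-0.59,0.08,0,-0.124,87],
  [-0.74,0.1,0,-0.124,87],
  [-0.89,0.131,0,-0.124,87],
  [-0.951,0.131,0,-0.124,87],
  [-0.951,0.131,0,-0.124,87],
  [-0.951,0.131,0,-0.124,87],
])

```text
time_s: 23.98
tcp_pos: [0.4751, 0.1786, 0.1848]
eef_rot: [180.0, -0.0, -84.3]
contact_force: [1.2, -0.0, -0.1]
gripper_width: 0.0868
gripper_force: 0.0
```

```bash
python3 -c "
from h import *
im,C=cap('top','top2');print(r.get_state()['tcp_pos'])
for n,c,b,z in (('orange','orange',(325,140,430,260),.073),('carton','brown',(390,150,480,260),.055)):
  for q in blobs(im,c,b,9,10)[:2]: print(n,rect(ray(C,q,z)))
cv2.imwrite('pics/t2c.png',cv2.resize(im[140:270,340:520,::-1],(720,520)))
go(.468,.2023,.09,-84.4);go(.468,.2023,.009,-84.4)"
```

```text
[0.4751739  0.17772057 0.18478463]
orange (array([ 0.51110269, -0.11686586]), (44.14557647705078, 45.146453857421875), 44.84721755981445)
carton (array([ 0.50738535, -0.18602815]), (35.38165283203125, 62.32137680053711), 88.61093139648438)
carton (array([ 0.50603934, -0.24241061]), (33.25208282470703, 61.053138732910156), 88.48417663574219)
shares [-0.101  0.019  0.379] turn(share, + = about tool z) 0.0 t 24.0333
shares [-0.101  0.019  0.703] turn(share, + = about tool z) 0.0 t 24.0333
```

View pics/t2c.png

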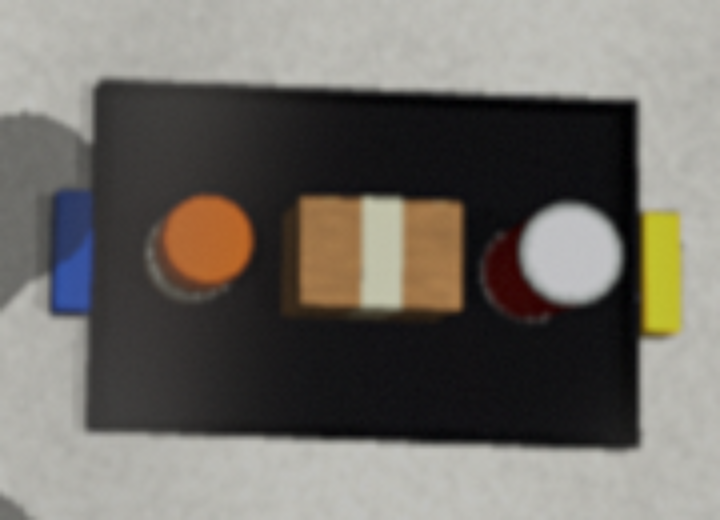

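Top view: amber jar (crop 209,240), carton (381,253) and can (571,252) all stand in place on the centre line, blue left and yellow right. Grasp the gift box.

>>> step_arm([
  [-0.06,0.019,0.1,0,87],
  [-0.101,0.019,0.2,0,87],
  [-0.101,0.019,0.3,0,87],
  [-0.101,0.019,0.379,0,87],
  [-0.101,0.019,0.379,0,87],
])

```text
time_s: 24.45
tcp_pos: [0.4662, 0.1996, 0.0867]
eef_rot: [179.7, -0.2, -84.6]
contact_force: [-0.6, -1.0, -0.3]
gripper_width: 0.0868
gripper_force: 0.0
```

```bash
python3 -c "
from h import *
print(r.get_state()['tcp_pos'],r.get_state()['contact_force']);go(.468,.2023,.012,-84.4)"
```

```text
[0.46621447 0.19961715 0.08668359] [-0.57814668 -1.01189361 -0.32647231]
shares [-0.011 -0.01   0.299] turn(share, + = about tool z) -0.003 t 24.45
```

>>> step_arm([
  [-0.006,0,0.08,0,87],
  [-0.006,0,0.16,0,87],
  [-0.006,0,0.24,0,87],
  [-0.006,0,0.3,0,87],
  [-0.006,0,0.3,0,87],
  [-0.006,0,0.3,0,87],
])

```text
time_s: 24.95
tcp_pos: [0.4685, 0.2032, 0.0159]
eef_rot: [180.0, -0.0, -84.5]
contact_force: [0.6, 1.3, 0.5]
gripper_width: 0.0866
gripper_force: 0.0
```

>>> step_arm([
  [0,0,0,0,35],
  [0,0,0,0,35],
  [0,0,0,0,35],
  [0,0,0,0,35],
  [0,0,0,0,35],
  [0,0,0,0,35],
  [0,0,0,0,35],
  [0,0,0,0,35],
], newtons=15)

```text
time_s: 25.62
tcp_pos: [0.4682, 0.2041, 0.0156]
eef_rot: [-180.0, 0.0, -84.4]
contact_force: [-1.3, -0.1, 4.3]
gripper_width: 0.0504
gripper_force: 15.0
```

>>> step_arm([
  [0,0,-0.06,0,35],
  [0,0,-0.15,0,35],
  [0,0,-0.28,0,35],
  [0,0,-0.43,0,35],
  [0,0,-0.58,0,35],
  [0,0,-0.72,0,35],
  [0,0,-0.72,0,35],
])

```text
time_s: 26.2
tcp_pos: [0.4712, 0.2059, 0.2025]
eef_rot: [-179.4, 0.3, -84.4]
contact_force: [2.0, 1.1, -0.2]
gripper_width: 0.0498
gripper_force: 15.0
```

```bash
python3 -c "
from h import *
go(.508,-.03,.2,-91.9)"
```

```text
shares [ 0.953 -0.054  0.006] turn(share, + = about tool z) 0.126 t 26.2
```

>>> step_arm([
  [0.12,0,0,0.04,35],
  [0.26,-0.01,0,0.08,35],
  [0.4,-0.02,0,0.126,35],
  [0.54,-0.03,0,0.126,35],
  [0.68,-0.04,0,0.126,35],
  [0.82,-0.054,0,0.126,35],
  [0.953,-0.054,0,0.126,35],
  [0.953,-0.054,0,0.126,35],
  [0.953,-0.054,0,0.126,35],
])

```text
time_s: 26.95
tcp_pos: [0.5042, -0.0335, 0.1946]
eef_rot: [179.9, -0.0, -92.2]
contact_force: [-0.0, 0.5, -0.8]
gripper_width: 0.0499
gripper_force: 15.0
```

```bash
python3 -c "
from h import *
go(.508,-.2125,.2,-91.9);
im,C=cap('wrist','w7')
for q in blobs(im,'brown',(200,0,450,262),3)[:4]: print(q.mean(0),rect(ray(C,q,.055)))"
```

```text
shares [ 0.715 -0.043 -0.022] turn(share, + = about tool z) -0.005 t 26.95
[310.56630824  28.72759857] (array([ 0.50987717, -0.18181007]), (43.00127029418945, 59.82632064819336), 87.82386779785156)
[309.0802139  124.28877005] (array([ 0.51318927, -0.11569431]), (50.9036750793457, 51.067386627197266), 87.81244659423828)
```

View pics/w7.png

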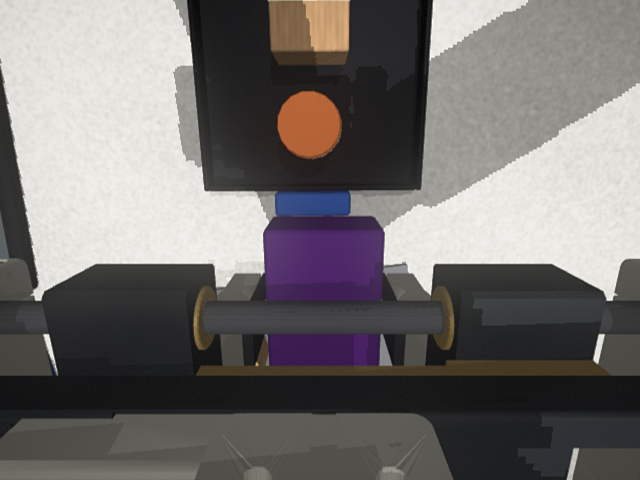

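Purple box held, front top edge at about row 232, level; jar at (309,124) and carton beyond are untouched. Moving over the carton.

>>> step_arm([
  [0.12,0,0,0,35],
  [0.26,-0.02,0,0,35],
  [0.4,-0.043,0,0,35],
  [0.54,-0.043,0,0,35],
  [0.66,-0.043,0,0,35],
  [0.715,-0.043,0,0,35],
  [0.715,-0.043,0,0,35],
  [0.715,-0.043,0,0,35],
  [0.715,-0.043,0,0,35],
])

```text
time_s: 27.75
tcp_pos: [0.5094, -0.2097, 0.1951]
eef_rot: [180.0, 0.0, -91.9]
contact_force: [-1.2, -0.9, -0.7]
gripper_width: 0.0502
gripper_force: 15.0
```

```bash
python3 -c "
from h import *
im,C=cap('wrist');s=r.get_state();z=s['tcp_pos'][2];print(s['tcp_pos'])
q=blobs(im,'purple',(200,150,450,262),3)[0];print(q.min(0),q.max(0))
hs=cv2.cvtColor(im,cv2.COLOR_RGB2HSV);print([(v,hs[v,325].tolist()) for v in range(205,250,3)])
for v in (216,230,233): print(v,ray(C,(325,v),z+.0184),ray(C,(325,v),z-.0116))
go(.508,-.2125,.0715,-91.9)"
```

```text
[ 0.5093843  -0.20959789  0.19521986]
[263 216] [384 261]
[(205, [14, 110, 128]), (208, [21, 55, 187]), (211, [20, 54, 185]), (214, [22, 56, 186]), (217, [141, 119, 60]), (220, [141, 150, 61]), (223, [139, 138, 63]), (226, [140, 146, 63]), (229, [139, 152, 72]), (232, [138, 165, 96]), (235, [139, 157, 104]), (238, [138, 164, 104]), (241, [139, 160, 105]), (244, [138, 158, 105]), (247, [139, 162, 104])]
216 [[ 0.50812803 -0.24999824  0.21361986]] [[ 0.50819464 -0.24390258  0.18361986]]
230 [[ 0.50831438 -0.24427754  0.21361986]] [[ 0.50842117 -0.2369485   0.18361986]]
233 [[ 0.50835481 -0.24303623  0.21361986]] [[ 0.50847032 -0.23543957  0.18361986]]
shares [0.012 0.005 0.495] turn(share, + = about tool z) -0.0 t 27.8
```

>>> step_arm([
  [0.02,0.005,0.08,0,35],
  [0.02,0.005,0.17,0,35],
  [0.02,0.005,0.27,0,35],
  [0.02,0.005,0.37,0,35],
  [0.02,0.005,0.44,0,35],
  [0.02,0.005,0.475,0,35],
  [0.02,0.005,0.495,0,35],
  [0.02,0.005,0.495,0,35],
])

```text
time_s: 28.47
tcp_pos: [0.5078, -0.2152, 0.0711]
eef_rot: [179.9, 0.0, -91.9]
contact_force: [1.9, 0.7, -0.5]
gripper_width: 0.0499
gripper_force: 15.0
```

>>> step_arm([
  [0,0,0.004,0,35],
  [0,0,0.008,0,35],
  [0,0,0.012,0,35],
  [0,0,0.015,0,35],
  [0,0,0.015,0,35],
  [0,0,0.015,0,35],
])

```text
time_s: 28.97
tcp_pos: [0.5078, -0.2159, 0.0681]
eef_rot: [-180.0, -0.0, -92.0]
contact_force: [-0.5, -0.2, -1.4]
gripper_width: 0.0499
gripper_force: 15.0
```

>>> step_arm([
  [-0.004,0,0.002,0,35],
  [-0.004,0,0.004,0,35],
  [-0.004,0,0.006,0,35],
  [-0.004,0,0.007,0,35],
  [-0.004,0,0.007,0,35],
])

```text
time_s: 29.38
tcp_pos: [0.5078, -0.2148, 0.0666]
eef_rot: [-180.0, -0.0, -92.0]
contact_force: [-2.4, 1.7, 4.2]
gripper_width: 0.0502
gripper_force: 15.0
```

Contact (up-force 4 N): release and rise.

>>> step_arm([
  [0,0,0,0,87],
  [0,0,0,0,87],
  [0,0,0,0,87],
  [0,0,0,0,87],
  [0,0,0,0,87],
  [0,0,0,0,87],
  [0,0,-0.1,0,87],
  [0,0,-0.25,0,87],
  [0,0,-0.4,0,87],
  [0,0,-0.55,0,87],
  [0,0,-0.65,0,87],
  [0,0,-0.65,0,87],
])

```text
time_s: 30.38
tcp_pos: [0.5106, -0.2157, 0.2351]
eef_rot: [-179.4, -0.1, -91.9]
contact_force: [0.7, -0.2, 0.4]
gripper_width: 0.0867
gripper_force: 0.0
```

>>> step_arm([
  [-0.15,0,0,0,87],
  [-0.3,0,0,0,87],
  [-0.45,0,0,0,87],
  [-0.6,0,0,0,87],
  [-0.75,0,0,0,87],
  [-0.9,0,0,0,87],
  [-1,0,0,0,87],
  [-1,0,0,0,87],
  [-1,0,0,0,87],
  [-1,0,0,0,87],
])

```text
time_s: 31.22
tcp_pos: [0.5163, 0.0349, 0.2284]
eef_rot: [180.0, -0.0, -92.0]
contact_force: [-0.1, 0.0, -0.6]
gripper_width: 0.087
gripper_force: 0.0
```

```bash
python3 -c "
from h import *
im,C=cap('top')
for n,c,b,z in (('orange','orange',(325,140,430,260),.073),('gift','purple',(390,150,480,260),.085),('blue','blue',(345,180,370,225),.028),('yellow','yellow',(495,185,520,230),.028)):
  for q in blobs(im,c,b,9,10)[:2]: print(n,rect(ray(C,q,z)))
cv2.imwrite('pics/t3c.png',cv2.resize(im[140:270,340:520,::-1],(720,520)))
print(ray(C,(340+571/4,140+252/4),.075))"
```

```text
orange (array([ 0.51105981, -0.11580964]), (45.48881530761719, 46.08979034423828), 89.23040008544922)
gift (array([ 0.507341  , -0.21330714]), (53.529052734375, 73.18659210205078), -1.706146240234375)
blue (array([ 0.51193616, -0.04714449]), (20.231035232543945, 66.1071548461914), 89.4698257446289)
yellow (array([ 0.50078534, -0.37943073]), (20.536693572998047, 68.70624542236328), 87.72149658203125)
[[ 0.50405743 -0.31320752  0.075     ]]
```

View pics/t3c.png

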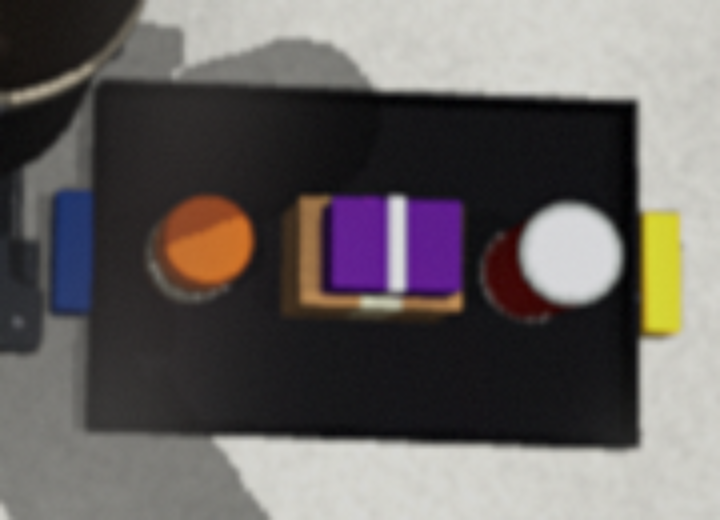

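The gift box lies centred on the carton (0.507, −0.213, aligned). Jar-to-blue distance is 69 mm and can-to-yellow 66 mm; everything is within tolerance.

```bash
python3 -c "
from h import *
print(workorder.close_job())"
```

```text
the job is handed in; nothing more can be done
None
```

The order is packed and handed in at about 31 s: carton in the middle, amber jar at the blue end, red can at the yellow end and the purple gift box on the carton, all within tolerance by the camera; the judge's verdict was not shown.

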